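# Set up the catalogue shot of a small bronze

### The job

Take the grey-scale target off its hook and stand it upright on the sled's front field (the end towards the light bridge), on the robot's side beside the bronze figure, square to the camera. Then slide the sled along its rails under the light bridge until it is fully home against the end stop, with target and figure still standing on it. Neither the robot nor the target may touch the figure, and leave everything else on the bench where it is.

Things in the scene. Friction and masses are not known exactly. Their poses are not given: they have to be found in the camera images.
- station: Fixed lighting station, aluminium base plate 220 (x) by 440 (y) by 12 mm; origin at the centre of its underside. Two guide rails along its y axis: inner faces at x = +-78 mm, 8 mm above the plate. End stop: face at y = 200 mm, its top 38 mm above the table. A fixed camera on a mini tripod (180 mm high, about 150 mm wide) stands some 340 mm along +y, looking back along -y.
- bridge (a point): Centre of the underside of the white light bridge's roof over the station's +y end (station x = 0, y = 145 mm, 178 mm above the table). The roof is 230 (x) by 110 (y) by 30 mm, so it begins at station y = 90 mm; its four posts have inner faces at x = +-93 mm.
- station_home (a point): Point on the base plate where the sled's origin lies when the sled is fully home (station x = 0, y = 105 mm, z = 12 mm); axes as the station.
- sled: Loose grey sled between the rails, 150 (x) by 190 (y) mm, deck 10 mm thick, 0.6 kg; origin at its underside's centre, y along the rails to the bridge. Rear push lip at y = -95 to -87 mm, full width, its top 45 mm above the underside. A 5 mm cross ridge at y = -15 to -10 mm bounds the front field (y up to 95 mm): the bronze stands in its +x half, the target goes in its -x half, on the robot's side.
- figure: Bronze statuette 70 mm high on a 44 x 44 x 20 mm clear acrylic block, 90 mm high in all, standing loose on the sled's front field in its +x half; origin at the centre of the block's underside.
- target: Free-standing grey-scale target 140 mm high, 0.18 kg: steel foot 56 (x) by 46 (y) by 10 mm, white panel 56 wide, 6 thick with grey patches on both faces, a window 28 wide from z = 63 to 92 mm (the peg passes through it), a grip tab 44 wide, 8 thick, from 92 to 140 mm. Origin at the centre of the foot's underside, z up, y = panel normal.
- target_tab (a point): Point in the middle of the target's grip tab, 126 mm above the foot's underside: with the TCP here and the fingers closing along the target's y the fingertips stay above the hook.
- hook_stand: Fixed hook stand: base 110 x 110 x 12 mm, post 16 mm in diameter and 175 mm high; origin at the centre of its underside, on the table. A 7 mm round peg runs along its +y axis at height 165 mm; the target hangs on it about 55 mm from the post. Lifted by 11 to 20 mm, the target clears the upturned tip.
- hook_tip (a point): Upturned end of the peg, 88 mm from the post's axis along the stand's +y, 172 mm above the table (its round top 175.5 mm).
- jar: Bystander: amber jar 68 mm in diameter, 100 mm high, near the hook stand; origin at the centre of its underside.
- remote: Bystander: black remote control 150 x 46 x 18 mm beyond the station; origin at the centre of its underside.
- mouse: Bystander: black computer mouse 100 x 60 x 34 mm; origin at the centre of its underside.
- pot: Bystander: terracotta pot 84 mm in diameter, 90 mm high; origin at the centre of its underside.
- brush: Bystander: brush 170 mm long lying on the bench between hook stand and station.
- spare_figure: Bystander: second bronze on a taller acrylic block (44 x 44 x 45 mm), 115 mm high in all, standing on the bench beyond the station; origin at the centre of its underside.

How it is judged (in metres and radians):
On the way:
1. the target stands upright and released on the sled's front field, in its -x half, square to the camera, while the sled is still out in front of the bridge (x of target in the frame of sled between -0.055 and 0 m and y of target in the frame of sled between 0.008 and 0.08 m and z of target in the frame of sled between 0.006 and 0.014 m and angle between target's own z axis and vertical below 0.08 rad and angle between the y axis of target and the y axis of sled, either way round below 0.35 rad and contact force between target and the fingers below 0.1 N and y of sled in the frame of station below 0 m), for 0.3 s.
At the end, for the whole second after the job is handed in: Sled within 6 mm of home. On its front field target and figure stand upright (0.08, 0.1 rad) at rest: target released, in the -x half at most 55 mm off the centre line, y 8 to 80 mm on the sled, normal within 0.35 rad of the rails; figure in the +x half (x of target in the frame of sled between -0.055 and 0 m and y of target in the frame of sled between 0.008 and 0.08 m and z of target in the frame of sled between 0.006 and 0.014 m and angle between target's own z axis and vertical below 0.08 rad and angle between the y axis of target and the y axis of sled, either way round below 0.35 rad and contact force between target and the fingers below 0.1 N and z of figure in the frame of sled between 0.006 and 0.014 m and y of figure in the frame of sled between 0 and 0.09 m and x of figure in the frame of sled between 0 and 0.07 m and angle between figure's own z axis and vertical below 0.1 rad and y of sled in the frame of station above 0.099 m and linear speed of each of target, sled, figure below 0.02 m/s); the robot touches nothing.
It fails at once if the robot or the target touches the bronze figure (contact force between figure and the fingers above 0.3 N or contact force between figure and the arm above 0.3 N or contact force between figure and target above 0.3 N).
It fails at once if the bronze figure is tipped (angle between figure's own z axis and vertical above 0.25 rad).
It fails at once if the target is tipped over (angle between target's own z axis and vertical above 0.7 rad).
It fails at once if another thing on the bench is moved by more than 25 mm (distance of any of jar, remote, mouse, pot, brush, spare_figure from where it was at the start of the episode above 0.025 m).
It also fails if it takes over 61 s, if anything falls off the work surface, if the arm or the gripper's body presses on something with over 40 N, if the wrist force passes 120 N, or if a joint passes its speed limit or range.

### The arm

A 6-joint arm with a two-finger parallel gripper is mounted at the origin on the work surface. World frame = base frame: x ahead of the robot, y to its left, z up, the work surface at z = 0. Lengths are in m, angles in degrees, forces in N, time in s.
With the tool pointing down it reaches from about 0.35 to 0.8 m from the base axis. Payload 7.3 kg.
Tool frame: the origin (TCP) lies between the finger pads, 19 mm behind the fingertips; this is the grasp point; x points along the fingers, y is the direction in which the jaws open and shut, and the axes are right-handed (so a half turn about x gives the same grasp; the last joint's range is limited). The gripper opens to 85 mm and grips with 20 to 120 N. Pads are 22 mm wide; open, the fingers measure 114 mm over their backs; the gripper's body (76 mm by 85 mm) begins 54 mm behind the grasp point. The pads swing forward as they close: fully open they stand 13 mm farther back than shut.
Start: joints at [62.338, 19.595, 87.324, -0, 73.075, -8.365], TCP at [0.173, 0.496, 0.25] pointing down, gripper open.
Joint ranges: [-145.02, 145.02], [-44.19, 115.74], [2.07, 154.8], [-57.11, 237.11], [16.16, 152.29], [-177.93, 177.93]. Speed limits (degrees/s): [147.25, 147.25, 180, 180, 180, 180].

### API

Orientations are given as a 3x3 rotation matrix whose columns are the frame's x, y, z axes.
In Python, from cell import manip gives the robot as it stands.
- The arm moves only by the tool drive_tool, never from a script. Its argument "steps" is a list that holds one entry, the list of rows, each a list of 5 numbers: the shift along the tool's x, y, z in m, then the turn about the tool's x in rad, then the opening, from 0 (shut) to 1 (fully open). In form: [[[dx, dy, dz, yaw, claw], ...]]. A call has 1 to 5 rows; each row shifts and turns the commanded pose from where the row before left it, along the tool's axes as they then stand; what a row does not reach is not made up. A row lasts 1/10 s, in which the tool goes at most 50 mm and 8.59 degrees, less where a joint would pass 70% of its speed; a pose out of reach is approached as far as the arm can. A call is refused whole if a number of a shift passes 0.05 or a number of a turn 0.15, either way. A call with a gripper value outside its range is refused whole. The fingers move at their own pace and stop on an object; "force" is the grip in N (left out, the last holds). Time passes only in rows, so rows that do not move let the fingers close. It gives the time, the measured TCP pose, the force and the opening at its end, in the units of the state.
- manip.get_obs(): the state, without advancing time (a new reading comes with each control period).
- manip.read_camera(name): name is "side" or "top" or "wrist"; returns a dict with "pixels" (420x560x3 uint8, red, green, blue), "fx", "fy", "cx", "cy" (pixels), "extrinsics" (4x4, takes a point from camera to world coordinates). Camera axes: x right, y up, looking along -z (the intrinsics and any distortion apply to the point x, -y, -z); pixel columns grow to the right and rows downward; lengths in m; the calibration is good to about 2 mm. A picture is of the moment at which its call begins. There is no depth.
- manip.finish_job(): hands the job in, once; it reports no verdict.
Trained networks look in a picture, given as the dict that the camera call returned (one of the last four; its "shot" number tells which), for a name from the list of things; names that differ only in an ending like _2 or _b are one class to them, and where a whole thing is asked for, a point or a joint stands for the part that bears it (a point fixed in the world has none). Each returns a list of dicts, best first, with "confidence" (0 to 1); they miss things now and then, are a little off and sometimes report something else, mostly with a low value. They report only what shows in the picture. A call takes as long as a camera call.
- manip.boxes_of(name, picture): "xyz" ([x, y, z] in m, in world coordinates, good to about 4 mm: the middle of the surface that is visible of it).
- manip.outline_of(name, picture): "region" (420x560 bool, what is visible of it).
The state is a dict: "t": time; "qpos": joint angles; "qvel": joint speeds; "effort": joint torques, N m; "tcp_pos": TCP position; "eef_rot": TCP orientation; "contact_force": force on the tool from outside, world axes, zero at the start; "torque": the same for the moment, N m; "grip_width": opening from 0.0 (shut) to 1.0 (fully open).
Only numpy, scipy, OpenCV 4.12 (cv2) and the standard library are available. Lean on these libraries where they do the work, as an engineer would, in place of code of your own. Each camera call takes 0.05 s, during which the arm holds its last target. There are 200 camera calls.

## Working session

There is one attempt and no reset: what is moved stays moved. The work goes in short steps, Python scripts to look and compute and a tool call to move; the robot and the scene stay as the last step left them, time stands still between calls to the robot, and variables do not carry over. Pictures are saved under pics/ and viewed, about 8 in all and at most 12, crops included, and the job is handed in when it is done.

Besides the shell and the picture viewer there is one more tool, called after "Emit:" as name(argument=value, ...) on one line, values as JSON. drive_tool: Moves the arm, as the interface text tells. Its arguments: {"type":"object","properties":{"steps":{"type":"array"},"force":{"type":"number"}},"required":["steps"]}

```bash
mkdir -p pics; ls
python3 - <<'E'
from cell import manip
import cv2,numpy as np
np.set_printoptions(precision=4,suppress=True)
o=manip.get_obs(); print(o['t'],o['tcp_pos'],o['eef_rot'],o['grip_width'])
ims=[]
for c in ['side','top']:
    p=manip.read_camera(c); print(c,p['fx'],p['fy'],p['cx'],p['cy'],p['extrinsics'],[k for k in p])
    cv2.imwrite(f'pics/{c}0.png',p['pixels'][:,:,::-1])
    for n in ['station','sled','figure','target','target_tab','hook_stand','hook_tip','jar','brush','bridge','remote','mouse','pot','spare_figure']:
        try:
            b=manip.boxes_of(n,p); print(n,[(np.array(x['xyz']).round(4),round(x['confidence'],2)) for x in b[:2]])
        except Exception as e: print(n,e)
print(manip.get_obs()['t'])
E
```

```text
pics
0.0 [0.1733 0.4952 0.2493] [[-0.0007  0.3304  0.9438]
 [-0.0014  0.9438 -0.3304]
 [-1.     -0.0016 -0.0002]] 1.0036778350261515
side 507.7020238665059 507.7020238665059 277.7007497037094 213.28838151234424 [[ 0.9703  0.185  -0.1559  0.3775]
 [-0.2419  0.7409 -0.6265 -0.8676]
 [-0.0004  0.6456  0.7637  1.1977]
 [ 0.      0.      0.      1.    ]] ['pixels', 'fx', 'fy', 'cx', 'cy', 'extrinsics', 'shot']
station [(array([0.5532, 0.2797, 0.0116]), 0.73)]
sled []
figure [(array([0.6031, 0.1407, 0.0429]), 0.75), (array([0.7665, 0.0992, 0.0199]), 0.37)]
target [(array([ 0.4707, -0.3378,  0.1312]), 0.57)]
target_tab [(array([ 0.465 , -0.3373,  0.1327]), 0.98), (array([0.5546, 0.0835, 0.0192]), 0.66)]
hook_stand [(array([ 0.4467, -0.39  ,  0.0106]), 0.96)]
hook_tip [(array([ 0.4465, -0.3901,  0.0127]), 0.8), (array([ 0.7501, -0.2732,  0.0664]), 0.39)]
jar [(array([ 0.5648, -0.3841,  0.0926]), 0.92)]
brush [(array([ 0.6053, -0.2027,  0.0193]), 0.95), (array([ 0.4699, -0.3383,  0.1331]), 0.47)]
bridge [(array([0.552 , 0.2824, 0.0111]), 0.86)]
remote [(array([0.7679, 0.1039, 0.0201]), 0.74)]
[... 666 characters left out ...]
get [(array([ 0.4701, -0.3283,  0.117 ]), 0.75)]
target_tab [(array([ 0.4673, -0.3282,  0.1175]), 0.87)]
hook_stand [(array([ 0.4372, -0.3826,  0.012 ]), 0.94)]
hook_tip [(array([ 0.4383, -0.3852,  0.0122]), 0.75)]
jar [(array([ 0.5638, -0.3526,  0.0981]), 0.71), (array([ 0.4367, -0.3823,  0.0114]), 0.61)]
brush [(array([ 0.6053, -0.1966,  0.0169]), 0.74), (array([0.5536, 0.2809, 0.0222]), 0.15)]
bridge [(array([0.5483, 0.2812, 0.0212]), 0.71)]
remote [(array([0.7675, 0.1039, 0.0192]), 0.92)]
mouse [(array([0.7694, 0.1031, 0.0202]), 0.71), (array([ 0.3904, -0.1425,  0.0291]), 0.57)]
pot [(array([ 0.7491, -0.253 ,  0.0672]), 0.65)]
spare_figure [(array([ 0.7747, -0.0982,  0.0443]), 0.74)]
1.5
```

View images.

View pics/side0.png

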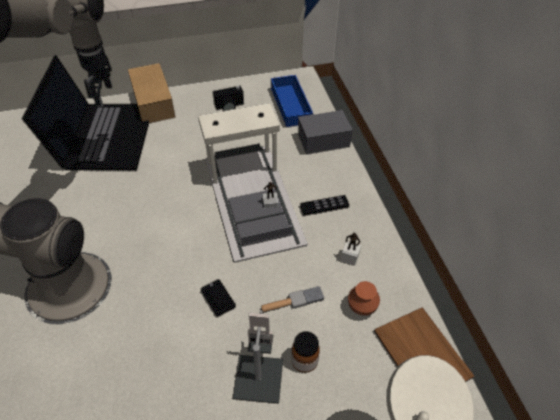

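View pics/top0.png

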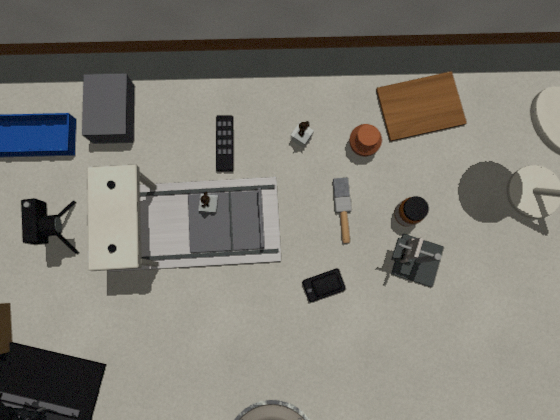

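```bash
cat > h.py <<'E'
import numpy as np
np.set_printoptions(precision=4,suppress=True)
def ray(p,u,v,z):
    E=p['extrinsics'] if isinstance(p,dict) else p
    d=E[:3,:3]@np.array([(u-p['cx'])/p['fx'],-(v-p['cy'])/p['fy'],-1.]); o=E[:3,3]
    return o+d*(z-o[2])/d[2]
def proj(p,X):
    E=p['extrinsics']; c=E[:3,:3].T@(np.asarray(X)-E[:3,3])
    return np.array([p['cx']-p['fx']*c[0]/c[2], p['cy']+p['fy']*c[1]/c[2]])
E
python3 - <<'E'
import cv2,numpy as np
t=cv2.imread('pics/top0.png');s=cv2.imread('pics/side0.png')
def crop(im,x,y,w,h,W,H): return cv2.resize(im[y:y+h,x:x+w],(W,H),interpolation=cv2.INTER_CUBIC)
a=crop(t,130,170,160,105,800,525); 
cv2.imwrite('pics/c1.png',a)
b=np.hstack([crop(t,380,225,70,70,400,400),crop(s,222,305,70,100,400,571)[:400]])
b=np.hstack([crop(t,380,225,65,65,390,390),np.zeros((390,1,3),np.uint8)])
c=crop(s,225,310,65,95,390,570)
b=cv2.copyMakeBorder(b,0,180,0,0,cv2.BORDER_CONSTANT)
cv2.imwrite('pics/c2.png',np.hstack([b,c]))
E
```

```text
(no output)
```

View pics/c1.png

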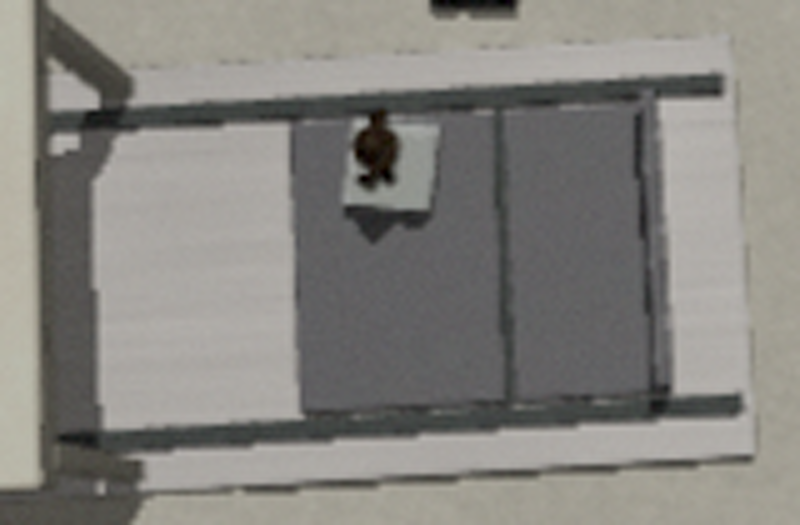

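View pics/c2.png

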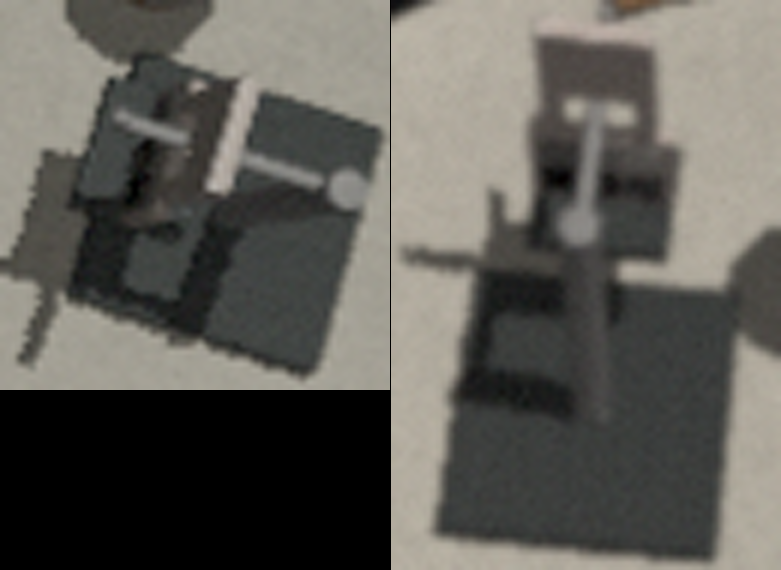

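```bash
cat >> h.py <<'E'
TOP=dict(fx=510.214476064513,fy=510.214476064513,cx=281.17503654767677,cy=212.26769358612293,extrinsics=np.array([[-0.0266,0.9898,-0.1402,0.3959],[-0.9996,-0.0254,0.0109,-0.0241],[0.0073,0.1404,0.9901,1.3153],[0,0,0,1]]))
SIDE=dict(fx=507.702,fy=507.702,cx=277.70075,cy=213.28838,extrinsics=np.array([[0.9703,0.185,-0.1559,0.3775],[-0.2419,0.7409,-0.6265,-0.8676],[-0.0004,0.6456,0.7637,1.1977],[0,0,0,1]]))
E
python3 - <<'E'
from h import *
def T(x,y,z,s=5,o=(130,170)): return ray(TOP,o[0]+(x+.5)/s-.5,o[1]+(y+.5)/s-.5,z)
for n,x,y,z in [('plateRT',730,38,.012),('plateRB',755,458,.012),('plateLB',245,490,.012),('plateLT',135,68,.012),('railTopR',722,84,.02),('railBotR',742,405,.02),('railTopL',130,112,.02),('railBotL',105,440,.02),
 ('sledF+x',293,120,.022),('sledF-x',302,413,.022),('ridge+x',500,110,.027),('ridge-x',510,403,.027),('lip+x outer',655,92,.057),('lip-x outer',670,410,.057),('blk tl',357,112,.042),('blk tr',440,122,.042),('blk bl',343,207,.042),('blk br',432,212,.042)]:
    print(n,T(x,y,z))
S=lambda x,y,z: ray(SIDE,225+(x-391+.5)/6-.5,310+(y+.5)/6-.5,z)
print('tab top a,b',T(247,80,.2165,6,(380,225)),T(217,190,.2165,6,(380,225)))
print('tip',T(122,117,.1755,6,(380,225)),'posttop',T(347,190,.175,6,(380,225)))
print('base corners',T(140,55,.012,6,(380,225)),T(382,130,.012,6,(380,225)),T(308,375,.012,6,(380,225)),T(68,295,.012,6,(380,225)))
print('side tab top',S(540,30,.2165),S(655,42,.2165),'post top',S(577,225,.175),'base',S(437,532,.012),S(715,557,.012),S(738,295,.012))
E
```

```text
plateRT [ 0.6731 -0.0264  0.012 ]
plateRB [ 0.4547 -0.0336  0.012 ]
plateLB [0.4454 0.2255 0.012 ]
plateLT [0.6649 0.2828 0.012 ]
railTopR [ 0.6472 -0.0216  0.02  ]
railBotR [ 0.4813 -0.0277  0.02  ]
railTopL [0.6403 0.2834 0.02  ]
railBotL [0.4721 0.2947 0.02  ]
sledF+x [0.6336 0.1992 0.022 ]
sledF-x [0.483  0.1949 0.022 ]
ridge+x [0.6352 0.0924 0.027 ]
ridge-x [0.4849 0.0893 0.027 ]
lip+x outer [0.6368 0.012  0.057 ]
lip-x outer [0.4774 0.0079 0.057 ]
blk tl [0.6332 0.1634 0.042 ]
blk tr [0.627  0.1215 0.042 ]
blk bl [0.5848 0.1707 0.042 ]
blk br [0.5811 0.1259 0.042 ]
tab top a,b [ 0.4877 -0.3367  0.2165] [ 0.4485 -0.3233  0.2165]
tip [ 0.4785 -0.3007  0.1755] posttop [ 0.4492 -0.3831  0.175 ]
base corners [ 0.5167 -0.3496  0.012 ] [ 0.4819 -0.4512  0.012 ] [ 0.3794 -0.4125  0.012 ] [ 0.4156 -0.313   0.012 ]
side tab top [ 0.4489 -0.3265  0.2165] [ 0.488  -0.3413  0.2165] post top [ 0.4486 -0.3838  0.175 ] base [ 0.3794 -0.4186  0.012 ] [ 0.4822 -0.4542  0.012 ] [ 0.5174 -0.3527  0.012 ]
```

Emit:
drive_tool(steps=[[[-0.016, -0.0285, 0.037, 0, 1], [-0.016, -0.0285, 0.037, 0, 1], [-0.016, -0.0285, 0.037, 0, 1], [-0.016, -0.0285, 0.037, 0, 0.7], [-0.016, -0.0285, 0.037, 0, 0.7]]])

```text
t: 2.0
tcp_pos: [0.3015, 0.2983, 0.3308]
eef_rot: [[0.001, 0.33, 0.944], [0.0, 0.944, -0.33], [-1.0, 0.001, 0.0]]
contact_force: [1.7, -0.1, -0.3]
grip_width: 0.709
```

Emit:
drive_tool(steps=[[[0, -0.0357, 0.0276, 0, 0.7], [0, -0.0357, 0.0276, 0, 0.7], [0, -0.0357, 0.0276, 0, 0.7], [0, -0.0357, 0.0276, 0, 0.7], [0, -0.0357, 0.0276, 0, 0.7]]])

```text
t: 2.5
tcp_pos: [0.3724, 0.0841, 0.3303]
eef_rot: [[0.001, 0.33, 0.944], [0.0, 0.944, -0.33], [-1.0, 0.001, 0.001]]
contact_force: [1.0, 1.3, 0.1]
grip_width: 0.699
```

Emit:
drive_tool(steps=[[[0, -0.0357, 0.0276, 0, 0.7], [0, -0.0357, 0.0276, 0, 0.7], [0, -0.0416, 0.0248, 0, 0.7], [0, -0.0416, 0.0248, 0, 0.7], [0, -0.0416, 0.0248, 0, 0.7]]])

```text
t: 3.0
tcp_pos: [0.4297, -0.1443, 0.3302]
eef_rot: [[0.001, 0.331, 0.944], [-0.0, 0.944, -0.331], [-1.0, 0.0, 0.001]]
contact_force: [1.2, 0.6, -0.1]
grip_width: 0.7
```

Emit:
drive_tool(steps=[[[0, -0.0416, 0.0248, 0, 0.7], [0, -0.0416, 0.0248, 0, 0.7], [0, -0.0416, 0.0248, 0, 0.7], [0, -0.0416, 0.0248, 0, 0.7], [0, 0, 0, 0, 0.7]]])

```text
t: 3.5
tcp_pos: [0.4682, -0.3373, 0.3279]
eef_rot: [[-0.002, 0.335, 0.942], [-0.0, 0.942, -0.335], [-1.0, -0.001, -0.002]]
contact_force: [-0.1, 0.2, 0.1]
grip_width: 0.698
```

Run:
```python
from cell import manip
from h import *
import cv2
o=manip.get_obs(); print(o['t'],o['tcp_pos'],o['eef_rot'],o['grip_width'],o['qpos'])
p=manip.read_camera('wrist'); cv2.imwrite('pics/w1.png',p['pixels'][:,:,::-1])
print(p['extrinsics'],p['fx'],p['cx'],p['cy'])
for n in ['target_tab','hook_tip']:
    print(n,[(np.array(b['xyz']),b['confidence']) for b in manip.boxes_of(n,p)])
for X in [(.468,-.332,.2165),(.4785,-.3007,.1755)]: print(proj(p,X))
```

```text
3.5 [ 0.4682 -0.3373  0.3279] [[-0.0017  0.335   0.9422]
 [-0.0001  0.9422 -0.335 ]
 [-1.     -0.0007 -0.0016]] 0.6982796408845193 [ -43.341    22.759    70.3519   -0.0715   86.9552 -113.7656]
[[ 0.3355 -0.8904 -0.3078  0.3888]
 [ 0.9421  0.3169  0.11   -0.3096]
 [-0.0005 -0.3269  0.9451  0.4529]
 [ 0.      0.      0.      1.    ]] 374.99931468682655 280.40968504809314 209.27340149376192
target_tab [(array([ 0.4606, -0.3283,  0.0878]), 0.65)]
hook_tip [(array([ 0.4403, -0.3788,  0.0114]), 0.61)]
[288.6904 209.7805]
[330.478 191.568]
```

View pics/w1.png

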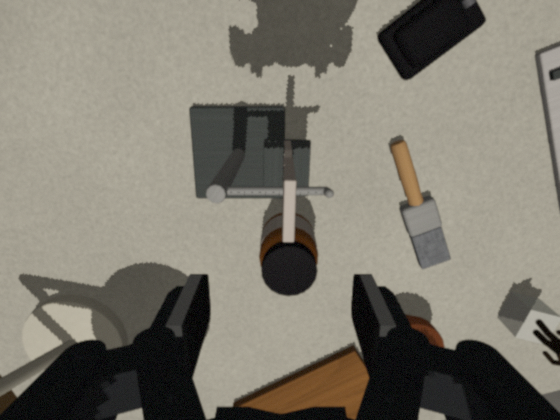

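Emit:
drive_tool(steps=[[[0.04, 0.005, -0.001, 0, 0.7], [0.04, 0, 0, 0, 0.7], [0.03, 0, 0, 0, 0.7], [0.0144, 0, 0, 0, 0.7], [0, 0, 0, 0, 0.7]]], force=40)

```text
t: 4.15
tcp_pos: [0.4684, -0.3247, 0.2041]
eef_rot: [[-0.003, 0.329, 0.944], [0.003, 0.944, -0.329], [-1.0, 0.002, -0.004]]
contact_force: [-0.0, -0.3, 0.3]
grip_width: 0.698
```

Emit:
drive_tool(steps=[[[0, 0, 0, 0, 0.4], [0, 0, 0, 0, 0.2], [0, 0, 0, 0, 0], [0, 0, 0, 0, 0], [0, 0, 0, 0, 0]]], force=40)

```text
t: 4.65
tcp_pos: [0.4695, -0.3272, 0.2068]
eef_rot: [[0.002, 0.331, 0.944], [-0.001, 0.944, -0.331], [-1.0, -0.001, 0.002]]
contact_force: [0.6, 0.4, 6.1]
grip_width: 0.083
```

Emit:
drive_tool(steps=[[[-0.005, 0, 0, 0, 0], [-0.005, 0, 0, 0, 0], [-0.004, 0, 0, 0, 0], [0, 0, 0, 0, 0], [0, 0, 0, 0, 0]]])

```text
t: 5.15
tcp_pos: [0.469, -0.3269, 0.2195]
eef_rot: [[-0.0, 0.331, 0.944], [0.0, 0.944, -0.331], [-1.0, 0.0, -0.0]]
contact_force: [0.5, -0.1, -2.2]
grip_width: 0.088
```

Run:
```python
from cell import manip
from h import *
import cv2
o=manip.get_obs(); print(o['t'],o['tcp_pos'],o['contact_force'],o['grip_width'],o['torque'])
p=manip.read_camera('side'); 
r=lambda im,x,y,w,h,W,H: cv2.resize(im[y:y+h,x:x+w,::-1],(W,H),interpolation=cv2.INTER_CUBIC)
a=r(p['pixels'],220,290,80,110,400,550)
q=manip.read_camera('top'); b=r(q['pixels'],375,210,80,110,400,550)
cv2.imwrite('pics/l1.png',np.hstack([a,b]))
o=manip.get_obs(); print(o['t'],o['tcp_pos'],o['contact_force'],o['grip_width'])
```

```text
5.15 [ 0.469  -0.3269  0.2195] [ 0.463  -0.1284 -2.2157] 0.08844907005760444 [ 0.0213 -0.0014  0.0179]
5.25 [ 0.469  -0.3269  0.2193] [-0.7597  0.0547 -1.2791] 0.08571392201900388
```

View pics/l1.png

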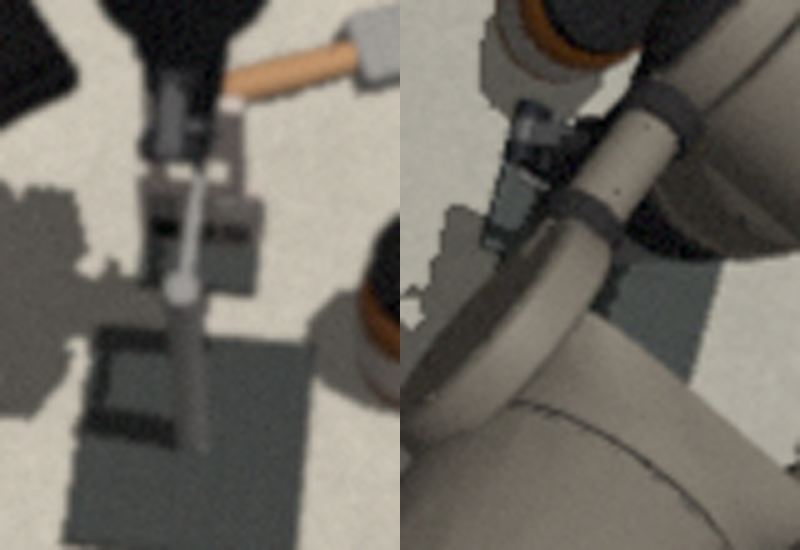

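Run:
```python
from h import *
n=np.array([.331,.944,0]);c=np.array([.469,-.329,0])
E=SIDE['extrinsics'];o=E[:3,3]
def pl(x,y,dn):
    u,v=220+(x+.5)/5-.5,290+(y+.5)/5-.5
    d=E[:3,:3]@np.array([(u-SIDE['cx'])/SIDE['fx'],-(v-SIDE['cy'])/SIDE['fy'],-1.])
    return o+d*(n@(c+dn*n-o))/(n@d)
print('win bottom',pl(197,181,-.003),'tab top r',pl(243,98,-.004),'foot front bottom L',pl(142,283,-.023),'R',pl(252,294,-.023), 'peg@post',pl(182,290,-.055))
```

```text
win bottom [ 0.4675 -0.3317  0.1664] tab top r [ 0.488  -0.3399  0.2459] foot front bottom L [ 0.4371 -0.3422  0.1007] R [ 0.4855 -0.3592  0.0992] peg@post [ 0.4498 -0.3806  0.1653]
```

Emit:
drive_tool(steps=[[[0, 0.005, 0, 0, 0], [0, 0.005, 0, 0, 0], [0, 0.005, 0, 0, 0], [0, 0.003, 0, 0, 0], [0, 0, 0, 0, 0]]])

```text
t: 5.75
tcp_pos: [0.4753, -0.3094, 0.2196]
eef_rot: [[0.0, 0.33, 0.944], [0.0, 0.944, -0.33], [-1.0, 0.0, 0.0]]
contact_force: [0.4, -0.1, -2.6]
grip_width: 0.08
```

Emit:
drive_tool(steps=[[[0, 0.003, 0, 0, 0], [0, 0.003, 0, 0, 0], [0, 0.003, 0, 0, 0]]])

```text
t: 6.05
tcp_pos: [0.478, -0.3013, 0.2196]
eef_rot: [[0.0, 0.331, 0.944], [0.0, 0.944, -0.331], [-1.0, 0.0, 0.0]]
contact_force: [-0.7, -0.7, -1.6]
grip_width: 0.087
```

Run:
```python
from cell import manip
from h import *
import cv2
o=manip.get_obs(); print(o['t'],o['tcp_pos'],o['contact_force'],o['grip_width'],o['torque'])
p=manip.read_camera('side'); 
r=lambda im,x,y,w,h,W,H: cv2.resize(im[y:y+h,x:x+w,::-1],(W,H),interpolation=cv2.INTER_CUBIC)
a=r(p['pixels'],235,300,50,60,500,600)
cv2.imwrite('pics/l2.png',a)
```

```text
6.05 [ 0.478  -0.3013  0.2196] [-0.7062 -0.7467 -1.5666] 0.08743460055257382 [-0.0075 -0.0006 -0.0422]
```

View pics/l2.png

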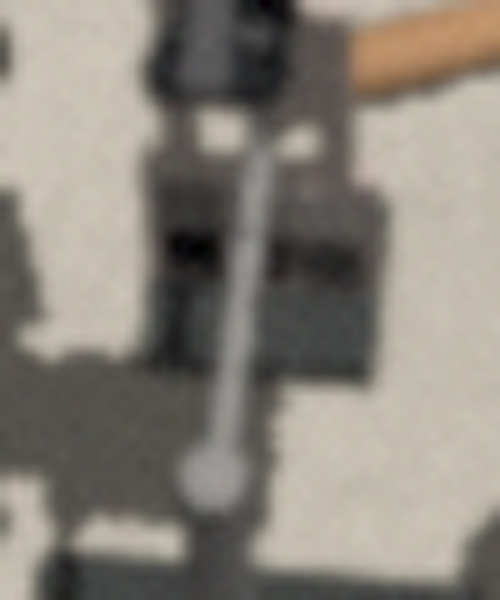

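Emit:
drive_tool(steps=[[[0, 0.003, 0, 0, 0], [0, 0.003, 0, 0, 0], [0, 0.003, 0, 0, 0]]])

```text
t: 6.4
tcp_pos: [0.4811, -0.2927, 0.2196]
eef_rot: [[0.0, 0.33, 0.944], [0.0, 0.944, -0.33], [-1.0, 0.0, 0.0]]
contact_force: [0.3, 0.3, -1.9]
grip_width: 0.083
```

Emit:
drive_tool(steps=[[[0, 0.004, 0, 0, 0], [0, 0.004, 0, 0, 0], [0, 0.004, 0, 0, 0], [0, 0.004, 0, 0, 0], [0, 0, 0, 0, 0]]])

```text
t: 6.9
tcp_pos: [0.4865, -0.2773, 0.2196]
eef_rot: [[0.0, 0.33, 0.944], [0.0, 0.944, -0.33], [-1.0, 0.0, 0.0]]
contact_force: [-0.8, 0.4, -1.4]
grip_width: 0.088
```

Emit:
drive_tool(steps=[[[0, 0.005, 0, 0, 0], [0, 0.01, 0, 0, 0], [0, 0.015, 0, 0, 0], [0, 0.01, 0, 0, 0], [0, 0, 0, 0, 0]]])

```text
t: 7.4
tcp_pos: [0.5, -0.2383, 0.2197]
eef_rot: [[0.0, 0.328, 0.945], [0.001, 0.945, -0.328], [-1.0, 0.001, -0.0]]
contact_force: [-0.5, 0.2, -2.1]
grip_width: 0.084
```

Run:
```python
from cell import manip
from h import *
import cv2
o=manip.get_obs(); print(o['t'],o['tcp_pos'],o['contact_force'],o['grip_width'],o['torque'])
p=manip.read_camera('side'); print(proj(p,o['tcp_pos']))
r=lambda im,x,y,w,h,W,H: cv2.resize(im[y:y+h,x:x+w,::-1],(W,H),interpolation=cv2.INTER_CUBIC)
a=r(p['pixels'],230,270,60,90,400,600)
w=manip.read_camera('wrist')['pixels'][:300,130:430,::-1]
cv2.imwrite('pics/l3.png',np.hstack([a,cv2.resize(w,(400,400)) if 0 else cv2.copyMakeBorder(cv2.resize(w,(400,400)),0,200,0,0,cv2.BORDER_CONSTANT)]))
```

```text
7.4 [ 0.5    -0.2383  0.2197] [-0.4721  0.2147 -2.1472] 0.08421808658271782 [-0.037   0.0016  0.0325]
[263.2773 275.616 ]
```

View pics/l3.png

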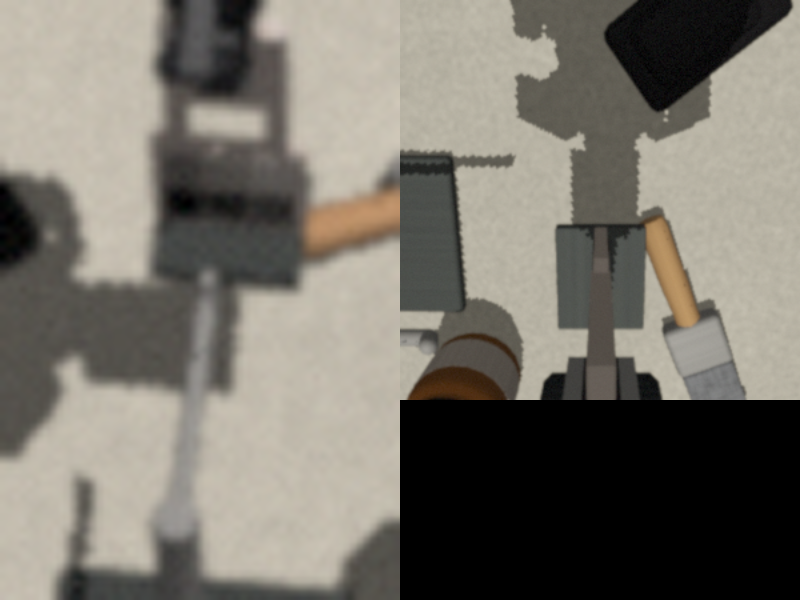

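Run:
```python
from h import *
n=np.array([.329,.9445,0]);xa=np.array([.9445,-.329,0]);c=np.array([.5,-.2383,0])
E=SIDE['extrinsics'];o=E[:3,3]
def pl(x,y,dn):
    u,v=230+(x+.5)/6.667-.5,270+(y+.5)/6.667-.5
    d=E[:3,:3]@np.array([(u-SIDE['cx'])/SIDE['fx'],-(v-SIDE['cy'])/SIDE['fy'],-1.])
    X=o+d*(n@(c+dn*n-o))/(n@d); return X,(X-c)@xa
for k,a in dict(footbL=(153,272,-.023),footbR=(299,288,-.023),foottopL=(155,222,-.023),foottopR=(300,240,-.023),winbl=(188,134,-.003),winbr=(266,142,-.003),tabR=(287,45,-.004)).items(): print(k,*pl(*a))
```

```text
footbL [ 0.4673 -0.2513  0.0972] -0.026593791091535268
footbR [ 0.5181 -0.269   0.0941] 0.02714894197166156
foottopL [ 0.4693 -0.252   0.1334] -0.02447675504295622
foottopR [ 0.5186 -0.2691  0.1289] 0.027695131973373876
winbl [ 0.4858 -0.2365  0.162 ] -0.01403389721176773
winbr [ 0.5121 -0.2457  0.1607] 0.0138210530234875
tabR [ 0.5194 -0.2493  0.226 ] 0.021942028716379455
```

Emit:
drive_tool(steps=[[[-0.012, 0.02, -0.0051, 0, 0], [-0.012, 0.0372, -0.0101, 0, 0], [-0.012, 0.0372, -0.0101, 0, 0], [0, 0.0372, -0.0101, 0, 0], [0, 0.0372, -0.0101, 0, 0]]])

```text
t: 8.0
tcp_pos: [0.5124, -0.0649, 0.2562]
eef_rot: [[0.001, 0.331, 0.944], [-0.001, 0.944, -0.331], [-1.0, -0.0, 0.001]]
contact_force: [1.0, 0.3, -1.4]
grip_width: 0.083
```

Emit:
drive_tool(steps=[[[0, 0.0372, -0.0101, 0, 0], [0, 0.0372, -0.0101, 0, 0], [0, 0.0372, -0.0101, 0, 0], [0, 0.0372, -0.0101, 0, 0], [0, 0.0372, -0.0101, 0, 0]]])

```text
t: 8.5
tcp_pos: [0.5263, 0.1276, 0.2557]
eef_rot: [[0.001, 0.331, 0.944], [-0.0, 0.944, -0.331], [-1.0, -0.0, 0.001]]
contact_force: [1.3, -0.5, -0.9]
grip_width: 0.088
```

Emit:
drive_tool(steps=[[[0, 0.0172, -0.0051, 0, 0], [0, 0, 0, -0.092, 0], [0, 0, 0, -0.092, 0], [0, 0, 0, -0.092, 0], [0, 0, 0, -0.092, 0]]])

```text
t: 9.0
tcp_pos: [0.5272, 0.144, 0.2556]
eef_rot: [[0.0, -0.035, 0.999], [-0.0, 0.999, 0.035], [-1.0, -0.0, 0.0]]
contact_force: [-0.2, -0.2, -1.8]
grip_width: 0.086
```

Emit:
drive_tool(steps=[[[0, 0, 0, 0, 0], [0, 0, 0, 0, 0]]])

```text
t: 9.2
tcp_pos: [0.5271, 0.1441, 0.2556]
eef_rot: [[0.0, -0.028, 1.0], [-0.0, 1.0, 0.028], [-1.0, -0.0, 0.0]]
contact_force: [-0.1, 0.3, -1.0]
grip_width: 0.082
```

Run:
```python
from cell import manip
from h import *
import cv2
o=manip.get_obs(); print(o['t'],o['tcp_pos'],o['eef_rot'],o['contact_force'],o['grip_width'])
p=manip.read_camera('side');q=manip.read_camera('top')
r=lambda im,x,y,w,h,W,H: cv2.resize(im[y:y+h,x:x+w,::-1],(W,H),interpolation=cv2.INTER_CUBIC)
a=r(p['pixels'],200,100,110,160,400,582)
b=r(q['pixels'],130,165,160,115,400,288)
cv2.imwrite('pics/p1.png',np.hstack([a,cv2.copyMakeBorder(b,0,294,0,0,cv2.BORDER_CONSTANT)]))
```

```text
9.2 [0.5271 0.1441 0.2556] [[ 0.0001 -0.0284  0.9996]
 [-0.0001  0.9996  0.0284]
 [-1.     -0.0001  0.0001]] [-0.0712  0.2841 -0.9883] 0.08229007731879745
```

View pics/p1.png

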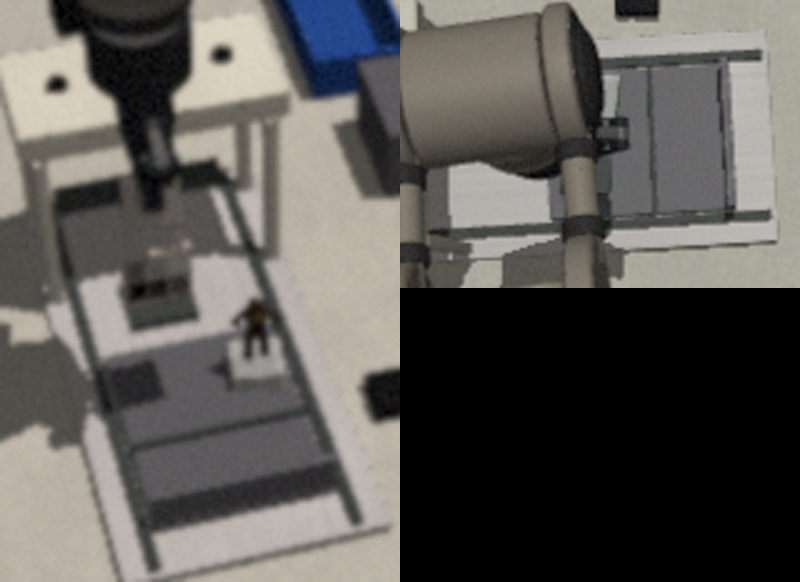

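Emit:
drive_tool(steps=[[[0.035, 0, 0, 0, 0], [0.035, 0, 0, 0, 0], [0.02, 0, 0, 0, 0], [0.01, 0, 0, 0, 0], [0, 0, 0, 0, 0]]])

```text
t: 9.8
tcp_pos: [0.5266, 0.1443, 0.1547]
eef_rot: [[-0.002, -0.03, 1.0], [-0.0, 1.0, 0.03], [-1.0, -0.0, -0.002]]
contact_force: [-0.1, -0.8, -1.2]
grip_width: 0.088
```

Emit:
drive_tool(steps=[[[0.003, 0, 0, 0, 0], [0, 0, 0, 0, 0]]])

```text
t: 10.0
tcp_pos: [0.5276, 0.1444, 0.1535]
eef_rot: [[0.002, -0.031, 1.0], [0.0, 1.0, 0.031], [-1.0, 0.0, 0.002]]
contact_force: [-0.5, 0.5, -2.0]
grip_width: 0.082
```

Run:
```python
from cell import manip
from h import *
o=manip.get_obs(); print(o['t'],o['tcp_pos'],o['contact_force'],o['torque'])
for k in range(3):
    p=manip.read_camera('side'); o=manip.get_obs(); print(o['tcp_pos'],o['contact_force'])
for n in ['figure','sled','target','target_tab']: print(n,[(np.array(b['xyz']),b['confidence']) for b in manip.boxes_of(n,p)[:1]])
```

```text
10.0 [0.5276 0.1444 0.1535] [-0.5294  0.4543 -1.9964] [-0.0165  0.0387  0.0108]
[0.5276 0.1444 0.1536] [-0.0092  0.0721 -1.751 ]
[0.5275 0.1444 0.1536] [ 0.2808  0.2009 -1.0755]
[0.5274 0.1444 0.1535] [-0.3808  0.4672 -1.4999]
figure [(array([0.6047, 0.1378, 0.04  ]), 0.66)]
sled [(array([0.5637, 0.0723, 0.021 ]), 0.77)]
target [(array([0.525 , 0.1388, 0.0608]), 0.71)]
target_tab [(array([0.5226, 0.1432, 0.0656]), 0.79)]
```

Still hanging free; feel for the deck in 2 mm steps.

Emit:
drive_tool(steps=[[[0.002, 0, 0, 0, 0], [0, 0, 0, 0, 0]]])

```text
t: 10.55
tcp_pos: [0.5275, 0.1444, 0.1526]
eef_rot: [[0.002, -0.031, 1.0], [0.0, 1.0, 0.031], [-1.0, 0.0, 0.002]]
contact_force: [-4.1, -0.6, 11.5]
grip_width: 0.092
```

Emit:
drive_tool(steps=[[[0.002, 0, 0, 0, 0], [0, 0, 0, 0, 0]]])

```text
t: 10.75
tcp_pos: [0.5281, 0.1444, 0.1525]
eef_rot: [[0.005, -0.031, 0.999], [0.0, 1.0, 0.031], [-1.0, 0.0, 0.005]]
contact_force: [-6.6, -1.2, 23.3]
grip_width: 0.083
```

Emit:
drive_tool(steps=[[[0.002, 0, 0, 0, 0], [0, 0, 0, 0, 0]]])

```text
t: 10.95
tcp_pos: [0.529, 0.1445, 0.1523]
eef_rot: [[0.008, -0.031, 0.999], [0.001, 1.0, 0.031], [-1.0, 0.0, 0.008]]
contact_force: [-8.9, -2.2, 34.3]
grip_width: 0.086
```

Emit:
drive_tool(steps=[[[-0.003, 0, 0, 0, 0], [-0.0025, 0, 0, 0, 0], [0, 0, 0, 0, 0]]])

```text
t: 11.25
tcp_pos: [0.5271, 0.1444, 0.1526]
eef_rot: [[0.001, -0.031, 1.0], [0.0, 1.0, 0.031], [-1.0, 0.0, 0.001]]
contact_force: [-1.7, -1.6, 6.6]
grip_width: 0.082
```

Run:
```python
from cell import manip
from h import *
import cv2
o=manip.get_obs(); print(o['t'],o['tcp_pos'],o['contact_force'],o['torque'])
p=manip.read_camera('side')
cv2.imwrite('pics/p2.png',cv2.resize(p['pixels'][130:260,200:310,::-1],(508,600),interpolation=cv2.INTER_CUBIC))
```

```text
11.25 [0.5271 0.1444 0.1526] [-1.6644 -1.5762  6.5555] [-0.0666  0.2087 -0.0363]
```

View pics/p2.png

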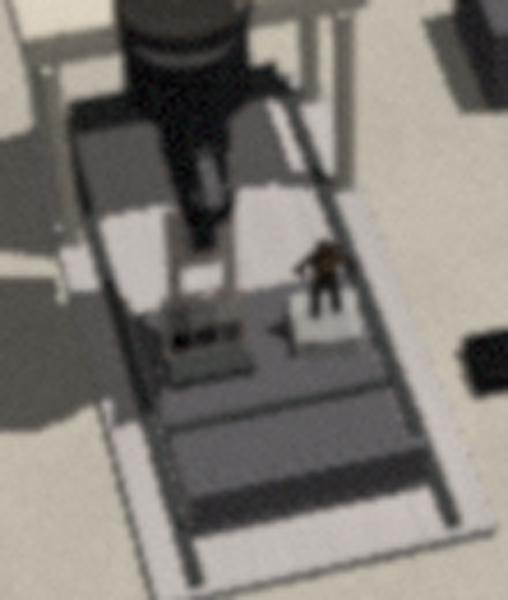

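Emit:
drive_tool(steps=[[[-0.001, 0, 0, 0, 0], [0, 0, 0, 0, 0.2], [0, 0, 0, 0, 0.4], [0, 0, 0, 0, 0.6], [0, 0, 0, 0, 0.6]]], force=20)

```text
t: 11.8
tcp_pos: [0.527, 0.1444, 0.1529]
eef_rot: [[-0.0, -0.031, 1.0], [0.0, 1.0, 0.031], [-1.0, 0.0, -0.0]]
contact_force: [0.0, 0.8, -0.1]
grip_width: 0.601
```

Emit:
drive_tool(steps=[[[0, 0, 0, 0, 0.6], [-0.01, 0, 0, 0, 0.6], [-0.02, 0, 0, 0, 0.6], [-0.04, 0, 0, 0, 0.6], [-0.04, 0, 0, 0, 0.6]]])

```text
t: 12.3
tcp_pos: [0.5266, 0.1443, 0.2647]
eef_rot: [[-0.001, -0.031, 1.0], [-0.0, 1.0, 0.031], [-1.0, -0.0, -0.001]]
contact_force: [1.5, -0.4, -0.5]
grip_width: 0.598
```

Run:
```python
from cell import manip
from h import *
import cv2
o=manip.get_obs(); print(o['t'],o['tcp_pos'],o['contact_force'],o['grip_width'])
p=manip.read_camera('side')
cv2.imwrite('pics/p3.png',cv2.resize(p['pixels'][130:260,200:310,::-1],(508,600),interpolation=cv2.INTER_CUBIC))
for n in ['figure','sled','target','target_tab']: print(n,[(np.array(b['xyz']),b['confidence']) for b in manip.boxes_of(n,p)[:1]])
m=manip.outline_of('target',p)[0]['region']; ys,xs=np.where(m); print(xs.min(),xs.max(),ys.min(),ys.max(),m.sum())
for X in [(.5,.1215,.022),(.555,.1235,.022),(.505,.1444,.162),(.549,.1456,.162)]: print(proj(SIDE,X))
```

```text
12.3 [0.5266 0.1443 0.2647] [ 1.5481 -0.4234 -0.4691] 0.5978295777576194
figure [(array([0.6029, 0.142 , 0.0439]), 0.78)]
sled [(array([0.5681, 0.07  , 0.0226]), 0.97)]
target [(array([0.5241, 0.1406, 0.0721]), 0.59)]
target_tab [(array([0.5214, 0.1392, 0.0769]), 0.85)]
234 254 174 214 651
[238.076  214.4597]
[255.689  210.6254]
[235.2973 176.4877]
[250.3411 173.5245]
```

Emit:
drive_tool(steps=[[[0, -0.0371, 0.0061, 0, 0.5], [0, -0.0371, 0.0061, 0, 0.3], [0, -0.0371, 0.0061, 0, 0], [0, -0.0371, 0.0061, 0, 0], [0, -0.0371, 0.0061, 0, 0]]], force=60)

```text
t: 13.1
tcp_pos: [0.5628, -0.0414, 0.2616]
eef_rot: [[-0.003, -0.031, 1.0], [0.001, 1.0, 0.031], [-1.0, 0.001, -0.003]]
contact_force: [0.3, 1.0, -0.1]
grip_width: -0.003
```

Emit:
drive_tool(steps=[[[0, 0, 0, 0, 0], [0.045, 0, 0, 0, 0], [0.045, 0, 0, 0, 0], [0.045, 0, 0, 0, 0], [0.035, 0, 0, 0, 0]]])

```text
t: 13.6
tcp_pos: [0.5613, -0.0389, 0.0896]
eef_rot: [[-0.004, -0.031, 0.999], [0.001, 1.0, 0.031], [-1.0, 0.001, -0.004]]
contact_force: [0.9, 0.0, -0.1]
grip_width: -0.002
```

Emit:
drive_tool(steps=[[[0.03, 0, 0, 0, 0], [0.0187, 0, 0, 0, 0], [0, 0, 0, 0, 0], [0, 0, 0, 0, 0]]])

```text
t: 14.0
tcp_pos: [0.5629, -0.0394, 0.0441]
eef_rot: [[-0.001, -0.032, 0.999], [0.001, 0.999, 0.032], [-1.0, 0.001, -0.001]]
contact_force: [0.1, 0.5, 0.2]
grip_width: -0.0
```

Emit:
drive_tool(steps=[[[0, 0.008, 0, 0, 0], [0, 0.008, 0, 0, 0], [0, 0.004, 0, 0, 0], [0, 0.002, 0, 0, 0], [0, 0.002, 0, 0, 0]]])

```text
t: 14.5
tcp_pos: [0.5627, -0.0157, 0.0448]
eef_rot: [[0.001, -0.032, 1.0], [-0.0, 1.0, 0.032], [-1.0, -0.0, 0.001]]
contact_force: [-0.2, -0.2, -0.2]
grip_width: 0.001
```

Emit:
drive_tool(steps=[[[0, 0.002, 0, 0, 0], [0, 0.002, 0, 0, 0], [0, 0.002, 0, 0, 0], [0, 0.002, 0, 0, 0], [0, 0.002, 0, 0, 0]]])

```text
t: 15.0
tcp_pos: [0.5622, -0.006, 0.0443]
eef_rot: [[-0.0, -0.031, 1.0], [0.0, 1.0, 0.031], [-1.0, 0.0, -0.0]]
contact_force: [0.5, 0.6, 0.5]
grip_width: 0.001
```

Emit:
drive_tool(steps=[[[0, 0.003, 0, 0, 0], [0, 0.003, 0, 0, 0], [0, 0.003, 0, 0, 0], [0, 0.003, 0, 0, 0], [0, 0.003, 0, 0, 0]]])

```text
t: 15.5
tcp_pos: [0.5617, 0.009, 0.0444]
eef_rot: [[-0.0, -0.031, 1.0], [-0.0, 1.0, 0.031], [-1.0, -0.0, -0.0]]
contact_force: [0.0, -4.7, -1.4]
grip_width: -0.002
```

Run:
```python
from cell import manip
from h import *
import cv2
o=manip.get_obs(); print(o['t'],o['tcp_pos'],o['contact_force'],o['torque'],o['grip_width'])
p=manip.read_camera('side')
cv2.imwrite('pics/s1.png',cv2.resize(p['pixels'][110:270,190:320,::-1],(488,600),interpolation=cv2.INTER_CUBIC))
```

```text
15.5 [0.5617 0.009  0.0444] [ 0.0067 -4.6661 -1.3663] [-0.697   0.0567 -0.0411] -0.0017034712404417208
```

View pics/s1.png

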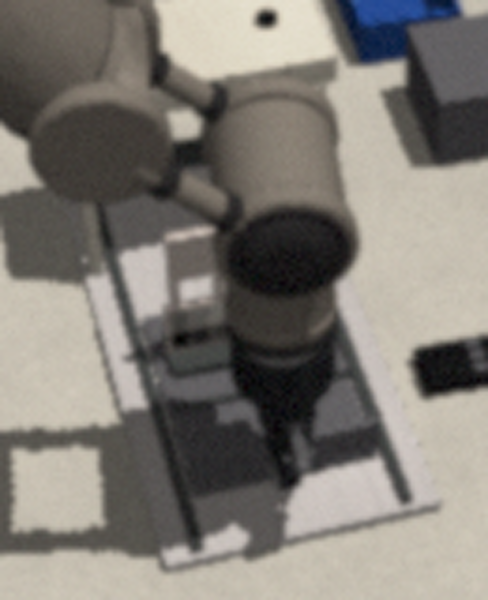

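Run:
```python
from cell import manip
from h import *
print(manip.get_obs()['qpos'])
E_=SIDE['extrinsics'];o=E_[:3,3]
def atx(u,v,y):
    d=E_[:3,:3]@np.array([(u-SIDE['cx'])/SIDE['fx'],-(v-SIDE['cy'])/SIDE['fy'],-1.])
    return o+d*(y-o[1])/d[1]
for n,u,v in [('cap c',267.3,176.7),('cap bot',267.3,189),('back rim top',262.5,131)]:
    for y in (-.09,-.06,-.04,-.02,.0,.06,.1): print(n,y,atx(u,v,y))
```

```text
[ -6.8506  37.021   94.8226   0.0203  48.1582 -98.6614]
cap c -0.09 [ 0.5471 -0.09    0.3834]
cap c -0.06 [ 0.5536 -0.06    0.352 ]
cap c -0.04 [ 0.558 -0.04   0.331]
cap c -0.02 [ 0.5623 -0.02    0.3101]
cap c 0.0 [0.5667 0.     0.2892]
cap c 0.06 [0.5798 0.06   0.2263]
cap c 0.1 [0.5885 0.1    0.1844]
cap bot -0.09 [ 0.5464 -0.09    0.3433]
cap bot -0.06 [ 0.5529 -0.06    0.3103]
cap bot -0.04 [ 0.5573 -0.04    0.2883]
cap bot -0.02 [ 0.5616 -0.02    0.2663]
cap bot 0.0 [0.566  0.     0.2444]
cap bot 0.06 [0.579  0.06   0.1784]
cap bot 0.1 [0.5877 0.1    0.1345]
back rim top -0.09 [ 0.5393 -0.09    0.5179]
back rim top -0.06 [ 0.5455 -0.06    0.4916]
back rim top -0.04 [ 0.5497 -0.04    0.4742]
back rim top -0.02 [ 0.5538 -0.02    0.4567]
back rim top 0.0 [0.558  0.     0.4392]
back rim top 0.06 [0.5705 0.06   0.3867]
back rim top 0.1 [0.5788 0.1    0.3518]
```

Emit:
drive_tool(steps=[[[0, 0.003, 0, 0, 0], [0, 0.003, 0, 0, 0], [0, 0.004, 0, 0, 0], [0, 0.004, 0, 0, 0], [0, 0.004, 0, 0, 0]]])

```text
t: 16.05
tcp_pos: [0.5611, 0.0272, 0.0444]
eef_rot: [[-0.0, -0.031, 1.0], [0.0, 1.0, 0.031], [-1.0, 0.0, -0.0]]
contact_force: [-0.8, -3.4, -0.3]
grip_width: 0.002
```

Emit:
drive_tool(steps=[[[0, 0.004, 0, 0, 0], [0, 0.004, 0, 0, 0], [0, 0.004, 0, 0, 0], [0, 0.004, 0, 0, 0], [0, 0.004, 0, 0, 0]]])

```text
t: 16.55
tcp_pos: [0.5605, 0.0473, 0.0444]
eef_rot: [[-0.0, -0.031, 1.0], [0.0, 1.0, 0.031], [-1.0, 0.0, -0.0]]
contact_force: [-0.6, -5.5, 0.1]
grip_width: -0.003
```

Emit:
drive_tool(steps=[[[0, 0.004, 0, 0, 0], [0, 0.004, 0, 0, 0], [0, 0.004, 0, 0, 0], [0, 0.004, 0, 0, 0], [0, 0.004, 0, 0, 0]]])

```text
t: 17.05
tcp_pos: [0.5599, 0.0672, 0.0444]
eef_rot: [[-0.0, -0.031, 1.0], [0.0, 1.0, 0.031], [-1.0, 0.0, -0.0]]
contact_force: [-0.0, -5.3, -1.8]
grip_width: -0.004
```

Emit:
drive_tool(steps=[[[0, 0.004, 0, 0, 0], [0, 0.004, 0, 0, 0], [0, 0.004, 0, 0, 0], [0, 0.004, 0, 0, 0], [0, 0.004, 0, 0, 0]]])

```text
t: 17.55
tcp_pos: [0.5592, 0.0872, 0.0444]
eef_rot: [[-0.0, -0.031, 1.0], [0.0, 1.0, 0.031], [-1.0, 0.0, -0.0]]
contact_force: [-0.0, -3.9, -0.7]
grip_width: 0.003
```

Run:
```python
from cell import manip
from h import *
o=manip.get_obs(); print(o['t'],o['tcp_pos'],o['contact_force'],o['torque'])
p=manip.read_camera('top')
for n in ['figure','sled','target','target_tab']: print(n,[(np.array(b['xyz']),b['confidence']) for b in manip.boxes_of(n,p)[:1]])
p=manip.read_camera('side')
for n in ['figure','sled','target','target_tab']: print(n,[(np.array(b['xyz']),b['confidence']) for b in manip.boxes_of(n,p)[:1]])
```

```text
17.55 [0.5592 0.0872 0.0444] [-0.029  -3.9496 -0.7001] [-0.6714  0.0012  0.0319]
figure [(array([0.6007, 0.2309, 0.0431]), 0.7)]
sled [(array([0.552 , 0.2609, 0.0205]), 0.88)]
target [(array([0.527 , 0.2318, 0.0833]), 0.81)]
target_tab [(array([0.5255, 0.2337, 0.0853]), 0.7)]
figure [(array([0.763 , 0.1036, 0.018 ]), 0.66)]
sled [(array([0.5362, 0.1502, 0.0192]), 0.87)]
target [(array([0.5159, 0.2312, 0.074 ]), 0.72)]
target_tab [(array([0.5178, 0.2352, 0.0804]), 0.6)]
```

Both ride along upright (figure and target moved about 90 mm with the sled). Continuing, slowing near the end.

Emit:
drive_tool(steps=[[[0, 0.004, 0, 0, 0], [0, 0.004, 0, 0, 0], [0, 0.004, 0, 0, 0], [0, 0.004, 0, 0, 0], [0, 0.004, 0, 0, 0]]])

```text
t: 18.55
tcp_pos: [0.5588, 0.1063, 0.0445]
eef_rot: [[0.0, -0.031, 1.0], [-0.001, 1.0, 0.031], [-1.0, -0.001, 0.0]]
contact_force: [0.2, -4.7, 0.3]
grip_width: -0.005
```

Emit:
drive_tool(steps=[[[0, 0.004, 0, 0, 0], [0, 0.004, 0, 0, 0], [0, 0.004, 0, 0, 0], [0, 0.004, 0, 0, 0], [0, 0.004, 0, 0, 0]]])

```text
t: 19.05
tcp_pos: [0.5582, 0.1263, 0.0445]
eef_rot: [[0.0, -0.031, 1.0], [-0.001, 1.0, 0.031], [-1.0, -0.001, 0.0]]
contact_force: [0.1, -5.8, 0.5]
grip_width: 0.001
```

Emit:
drive_tool(steps=[[[0, 0.004, 0, 0, 0], [0, 0.004, 0, 0, 0], [0, 0.004, 0, 0, 0], [0, 0.004, 0, 0, 0], [0, 0.004, 0, 0, 0]]])

```text
t: 19.55
tcp_pos: [0.5575, 0.1463, 0.0445]
eef_rot: [[0.0, -0.031, 1.0], [-0.001, 1.0, 0.031], [-1.0, -0.001, -0.0]]
contact_force: [0.6, -5.1, 0.5]
grip_width: 0.001
```

Emit:
drive_tool(steps=[[[0, 0.004, 0, 0, 0], [0, 0.004, 0, 0, 0], [0, 0.003, 0, 0, 0], [0, 0.003, 0, 0, 0], [0, 0.002, 0, 0, 0]]])

```text
t: 20.05
tcp_pos: [0.557, 0.1623, 0.0444]
eef_rot: [[-0.0, -0.031, 1.0], [-0.001, 1.0, 0.031], [-1.0, -0.001, -0.0]]
contact_force: [-0.0, -6.4, 0.6]
grip_width: -0.001
```

Emit:
drive_tool(steps=[[[0, 0.002, 0, 0, 0], [0, 0.002, 0, 0, 0], [0, 0.002, 0, 0, 0], [0, 0.002, 0, 0, 0], [0, 0.002, 0, 0, 0]]])

```text
t: 20.55
tcp_pos: [0.5567, 0.1721, 0.0445]
eef_rot: [[-0.0, -0.031, 1.0], [-0.001, 1.0, 0.031], [-1.0, -0.001, -0.0]]
contact_force: [0.5, -5.8, 1.3]
grip_width: 0.001
```

Emit:
drive_tool(steps=[[[0, 0.002, 0, 0, 0], [0, 0.002, 0, 0, 0], [0, 0.002, 0, 0, 0], [0, 0.001, 0, 0, 0], [0, 0.001, 0, 0, 0]]])

```text
t: 21.05
tcp_pos: [0.5564, 0.1801, 0.0444]
eef_rot: [[-0.0, -0.031, 1.0], [-0.001, 1.0, 0.031], [-1.0, -0.001, -0.0]]
contact_force: [0.7, -5.1, 1.0]
grip_width: -0.001
```

Emit:
drive_tool(steps=[[[0, 0.001, 0, 0, 0], [0, 0.001, 0, 0, 0], [0, 0.001, 0, 0, 0]]])

```text
t: 21.35
tcp_pos: [0.5563, 0.183, 0.0444]
eef_rot: [[-0.0, -0.031, 1.0], [-0.001, 1.0, 0.031], [-1.0, -0.001, -0.0]]
contact_force: [0.5, -6.7, 1.6]
grip_width: -0.002
```

Emit:
drive_tool(steps=[[[0, 0.001, 0, 0, 0], [0, 0.001, 0, 0, 0], [0, 0.001, 0, 0, 0]]])

```text
t: 21.65
tcp_pos: [0.5575, 0.1838, 0.0446]
eef_rot: [[0.002, -0.031, 1.0], [-0.004, 0.999, 0.031], [-1.0, -0.004, 0.002]]
contact_force: [5.2, -19.4, 0.0]
grip_width: 0.002
```

Emit:
drive_tool(steps=[[[0, 0.001, 0, 0, 0], [0, 0, 0, 0, 0], [0, -0.004, 0, 0, 0], [0, -0.006, 0, 0, 0], [0, -0.01, 0, 0, 0]]])

```text
t: 22.15
tcp_pos: [0.5565, 0.1681, 0.0444]
eef_rot: [[-0.0, -0.032, 0.999], [0.0, 0.999, 0.032], [-1.0, 0.0, -0.0]]
contact_force: [0.3, 0.5, 0.5]
grip_width: -0.001
```

Emit:
drive_tool(steps=[[[0, -0.03, 0, 0, 0], [0, -0.045, 0, 0, 0], [0, -0.045, 0, 0, 0], [-0.02, -0.045, 0, 0, 0], [-0.03, -0.04, 0, 0, 0]]])

```text
t: 22.65
tcp_pos: [0.5616, -0.039, 0.0934]
eef_rot: [[-0.004, -0.031, 1.0], [0.001, 1.0, 0.031], [-1.0, 0.001, -0.004]]
contact_force: [0.9, 1.1, -0.4]
grip_width: -0.003
```

Emit:
drive_tool(steps=[[[-0.04, -0.03, 0, 0, 0], [-0.04, -0.03, 0, 0, 0], [-0.04, -0.03, 0, 0, 0], [-0.03, -0.04, 0, 0, 0], [0, 0, 0, 0, 0]]])

```text
t: 23.15
tcp_pos: [0.5687, -0.1722, 0.2493]
eef_rot: [[0.009, -0.027, 1.0], [-0.005, 1.0, 0.027], [-1.0, -0.005, 0.009]]
contact_force: [0.0, 0.2, -0.2]
grip_width: -0.0
```

Run:
```python
from cell import manip
from h import *
import cv2
o=manip.get_obs(); print(o['t'],o['tcp_pos'],o['contact_force'])
p=manip.read_camera('side');q=manip.read_camera('top')
for c in (p,q):
    for n in ['figure','sled','target','target_tab','remote','spare_figure','jar','brush','mouse','pot']: print(n,[(np.array(b['xyz']),round(b['confidence'],2)) for b in manip.boxes_of(n,c)[:1]])
r=lambda im,x,y,w,h,W,H: cv2.resize(im[y:y+h,x:x+w,::-1],(W,H),interpolation=cv2.INTER_CUBIC)
a=r(p['pixels'],185,90,120,180,400,600);b=r(q['pixels'],75,155,220,130,400,236)
cv2.imwrite('pics/f.png',np.hstack([a,cv2.copyMakeBorder(b,0,364,0,0,cv2.BORDER_CONSTANT)]))
```

```text
23.15 [ 0.5687 -0.1722  0.2493] [ 0.049   0.169  -0.1534]
figure [(array([0.5998, 0.3314, 0.0917]), 0.57)]
sled [(array([0.5466, 0.2575, 0.023 ]), 0.8)]
target [(array([0.5191, 0.3298, 0.0387]), 0.83)]
target_tab [(array([0.5162, 0.3308, 0.0395]), 0.78)]
remote [(array([0.7692, 0.0991, 0.0191]), 0.85)]
spare_figure [(array([ 0.7776, -0.1077,  0.0457]), 0.71)]
jar [(array([ 0.5672, -0.3851,  0.0965]), 0.89)]
brush [(array([ 0.602 , -0.2047,  0.0178]), 0.79)]
mouse [(array([ 0.3943, -0.1529,  0.0255]), 0.72)]
pot [(array([ 0.748 , -0.2729,  0.0681]), 0.69)]
figure [(array([0.6028, 0.3137, 0.0366]), 0.41)]
sled [(array([0.557 , 0.254 , 0.0207]), 0.82)]
target []
target_tab []
remote [(array([0.771 , 0.1018, 0.0182]), 0.86)]
spare_figure [(array([ 0.7753, -0.0953,  0.0434]), 0.66)]
jar [(array([ 0.5633, -0.355 ,  0.0971]), 0.84)]
brush [(array([ 0.7749, -0.0974,  0.0431]), 0.71)]
mouse []
pot [(array([0.6039, 0.3148, 0.0361]), 0.71)]
```

View pics/f.png

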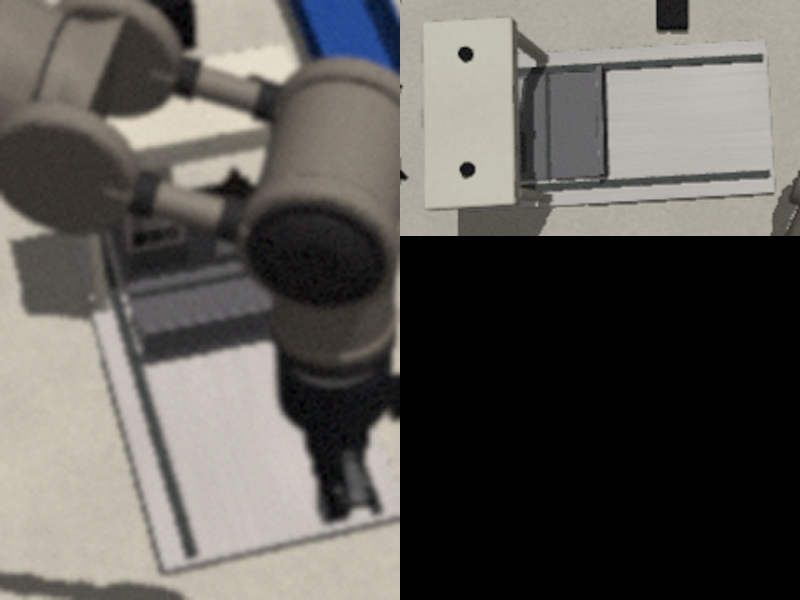

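Run:
```python
from cell import manip
from h import *
import cv2
q=manip.read_camera('top');im=cv2.cvtColor(q['pixels'],cv2.COLOR_RGB2GRAY).astype(float)
# lip rear edge bottom/top: gradient along row in middle of sled
for v in (205,215,225,235):
    g=im[v-2:v+3].mean(0); print(v,g[180:196].astype(int))
    for u in (187.5,):print(ray(q,u,v,.057),'top'); 
    d=np.diff(g[265:300]); k=265+np.abs(d).argmax()+.5; print('plate edge',k,ray(q,k,v,.012))
for X in [(.556,.200,.057),(.556,.200,.012)]: print(proj(q,X))
```

```text
205 [103 102 102 101 104  91  40  41 102 162 181 182 181 181 182 181]
[0.5984 0.195  0.057 ] top
plate edge 277.5 [ 0.5997 -0.0295  0.012 ]
215 [101 103 101  97 101  95  68  36  75 144 180 180 180 181 181 182]
[0.5732 0.195  0.057 ] top
plate edge 277.5 [ 0.5736 -0.0288  0.012 ]
225 [103 103  99  94 101 107 101  37  54 131 180 180 181 179 180 182]
[0.5482 0.195  0.057 ] top
plate edge 278.5 [ 0.5476 -0.0307  0.012 ]
235 [102 102 101 104 104 105  94  34  40 120 177 182 182 183 181 182]
[0.5233 0.195  0.057 ] top
plate edge 298.5 [ 0.5205 -0.0813  0.012 ]
[185.4809 221.9161]
[188.6073 224.0488]
```

Run:
```python
from cell import manip
from h import *
p=manip.read_camera('side')
m=manip.outline_of('target',p)[0]['region']; ys,xs=np.where(m); print(xs.min(),xs.max(),ys.min(),ys.max(),m.sum())
for X in [(.492,.313,.022),(.548,.315,.022),(.493,.335,.092)]: print(proj(p,X))
ok=abs(ys.max()-proj(p,(.492,.313,.022))[1])<4; print(ok)
if ok: print(manip.finish_job())
```

```text
222 240 140 171 263
[224.3089 171.2821]
[241.0471 167.9236]
[221.6271 150.8752]
True
the job is handed in; nothing more can be done
None
```

The target stands in the robot-side half of the sled's front field, the sled is home against the end stop, and the job is handed in after about 25 s of the 61 s.

**What I did:** I lifted the target off its hook, turned it square to the rails and set it down at about x −33 mm, y +43 mm on the sled. I released it, then pushed the sled's rear lip slowly, with 4–7 N, until the force rose to 19 N at the end stop. The arm then backed away.

**Last checks:**
- **Sled:** its lip base matches the home position to about 1 mm in the top image. The lip's top edge reads about 2 mm short. Both are inside the 6 mm limit.
- **Target:** its outline in the side view fits the upright pose at the expected place to about 2 pixels.
- **Bystanders:** those clearly detected at the end lie within about 5 mm of their start readings.

**Weak or disagreeing checks:**
- **View under the bridge:** the roof and the arm partly hide target and figure, so I could not see both fully at the end. The figure was found with only 0.4–0.6 confidence. Its position fits having ridden along with the sled, but I did not confirm at the end that it is upright.
- **Top-camera readings:** the networks found no mouse and gave a wrong place for the brush. The side camera found both where they had been.
- **Grip height:** the target touched the deck about 7 mm sooner than my image estimate of the grip. I pressed to 34 N for a moment before backing off and releasing.

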